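# Hang the glass colour samples from the drawer on the comparison rail

### The job

Pull open the drawer of the small sample cabinet and hang every glass colour sample that is in it (two or three) on the rail of the white display stand: hook each on at the open left end, where the hood over the rail leaves room, and slide it along under the hood until it hangs in line with the mark of its own colour. When all of them hang there, push the drawer fully shut, and leave everything else on the bench where it is.

Things in the scene. Friction and masses are not known exactly. Their poses are not given: they have to be found in the camera images.
- cabinet: small grey steel sample cabinet on the left of the bench, fixed; 220 deep (x) x 124 wide (y) x 205 mm high with one blue-fronted drawer that comes out along its -x (towards the robot). Origin: centre of its underside, x into the cabinet, z up.
- drawer (a joint): the cabinet's drawer: 0 = fully shut, 0.18 m = fully open. No catch, about 1.5 N of friction, stays where left. Front panel 12 mm thick, top edge at z = 0.202; side walls low (top at z = 0.066). A slotted wooden insert (slots across the drawer, 8.6 mm wide, 34 mm deep, 46 mm apart front to back) holds up to three samples upright; fully open, all stand clear in front of the carcass.
- drawer_handle (a point): middle of the drawer's steel bar handle: round bar 10 mm thick, 84 mm long, horizontal, its centre 40 mm in front of the drawer front, at z = 0.18, 25 mm below the cabinet's top. Moves with the drawer. Frame: x into the cabinet (shutting direction), y along the bar, z up.
- stand: white sheet-metal display stand, fixed; 310 long (y) x 177 mm high, base 50 mm in front of the rail to 45 mm behind. Origin on the bench below the rail's middle; x to its back, y along the rail to its left, open end, z up. Rail: round, 12 mm dia, axis z = 0.150, between end cheeks (y = +-0.151, up to z = 0.162). A lower bar (10 mm dia, z = 0.080, x = -0.0075) steadies the plates. Back panel at x = 0.036.
- load_gap (a point): point on the rail's axis, midway along the part that the hood leaves open at the left end (y = +0.108 of the stand): the only place where a hook can go over the rail from above. The hood is a 3 mm sheet, underside 24 mm and top 27 mm above the rail's axis, from the back panel to 6 mm in front of the axis, from 43 mm right of this point to the right cheek. Samples cannot pass one another on the rail.
- mark_amber (a point): point on the rail's axis at the amber yellow mark, a 12 mm wide amber yellow band painted across the hood and down the back panel; 81 mm to the right of load_gap. Frame as the stand's.
- mark_red (a point): point on the rail's axis at the red mark, a 12 mm wide red band painted across the hood and down the back panel; 151 mm to the right of load_gap. Frame as the stand's.
- mark_blue (a point): point on the rail's axis at the dark blue mark, a 12 mm wide dark blue band painted across the hood and down the back panel; 221 mm to the right of load_gap. Frame as the stand's.
- sample_amber_grip (a point): grip point of the amber yellow sample, in the amber yellow block on its top (13 mm in x, 20 mm in y; reaches 14 mm above, 22 mm below this point). x to the sample's back, y across its face, z up. One rigid piece, 0.15 kg, 154 mm high: white plate 52 x 60 x 6 mm with amber yellow glass domes, straight below this point, lower edge 140 mm below it. Starts upright in a drawer slot facing out. May be absent.
- sample_amber_hook (a point): seat of the amber yellow sample's hook: lies on the rail's axis (within 3 mm) when it hangs; 56 mm below and 15.5 mm behind the grip point, same axes. All below the hook stays in front of the rail. The hook, a bent strap 20 mm wide, is open downwards: 27 mm wide inside, roof 6 mm above this point (5 mm thick), rear lip 4 mm thick reaching 12 mm below this point; 45-degree corners centre it on the rail.
- sample_red_grip (a point): grip point of the red sample, in the red block on its top (13 mm in x, 20 mm in y; reaches 14 mm above, 22 mm below this point). x to the sample's back, y across its face, z up. One rigid piece, 0.15 kg, 154 mm high: white plate 52 x 60 x 6 mm with red glass domes, straight below this point, lower edge 140 mm below it. Starts upright in a drawer slot facing out. May be absent.
- sample_red_hook (a point): seat of the red sample's hook: lies on the rail's axis (within 3 mm) when it hangs; 56 mm below and 15.5 mm behind the grip point, same axes. All below the hook stays in front of the rail. The hook, a bent strap 20 mm wide, is open downwards: 27 mm wide inside, roof 6 mm above this point (5 mm thick), rear lip 4 mm thick reaching 12 mm below this point; 45-degree corners centre it on the rail.
- sample_blue_grip (a point): grip point of the dark blue sample, in the dark blue block on its top (13 mm in x, 20 mm in y; reaches 14 mm above, 22 mm below this point). x to the sample's back, y across its face, z up. One rigid piece, 0.15 kg, 154 mm high: white plate 52 x 60 x 6 mm with dark blue glass domes, straight below this point, lower edge 140 mm below it. Starts upright in a drawer slot facing out. May be absent.
- sample_blue_hook (a point): seat of the dark blue sample's hook: lies on the rail's axis (within 3 mm) when it hangs; 56 mm below and 15.5 mm behind the grip point, same axes. All below the hook stays in front of the rail. The hook, a bent strap 20 mm wide, is open downwards: 27 mm wide inside, roof 6 mm above this point (5 mm thick), rear lip 4 mm thick reaching 12 mm below this point; 45-degree corners centre it on the rail.
- frit_jar_1: red-filled glass frit jar with black lid, 49 dia x 56 mm; bystander, to be left where it is. Origin at the centre of its underside.
- frit_jar_3: yellow-filled glass frit jar with white lid, 45 dia x 51 mm; bystander, to be left where it is. Origin at the centre of its underside.
- graphite_paddle: marvering paddle, wooden handle and black graphite blade, 174 x 34 x 23 mm, lying on the bench; bystander, to be left where it is. Origin at the centre of its underside.
- brass_paddle: paddle with pale wooden handle and brass blade, 138 x 42 x 25 mm, lying on the bench; bystander, to be left where it is. Origin at the centre of its underside.

How it is judged:
On the way, in this order (a step that is already met when the one before it is completed fails the run):
1. the drawer is pulled open far enough to reach the samples (value of joint drawer above 0.1 m), for 0.2 s.
2. every sample hangs on the rail at the mark of its own colour (x of sample_amber_hook in the frame of mark_amber between -0.01 and 0.01 m and y of sample_amber_hook in the frame of mark_amber between -0.01 and 0.01 m and z of sample_amber_hook in the frame of mark_amber between -0.006 and 0.006 m and angle between each of sample_amber_hook, sample_red_hook, sample_blue_hook's own z axis and vertical below 0.2 rad and x of sample_red_hook in the frame of mark_red between -0.01 and 0.01 m and y of sample_red_hook in the frame of mark_red between -0.01 and 0.01 m and z of sample_red_hook in the frame of mark_red between -0.006 and 0.006 m and x of sample_blue_hook in the frame of mark_blue between -0.01 and 0.01 m and y of sample_blue_hook in the frame of mark_blue between -0.01 and 0.01 m and z of sample_blue_hook in the frame of mark_blue between -0.006 and 0.006 m), for 0.2 s.
At the end, for the whole second after the job is handed in: Every sample present hangs by its hook on the rail, hook seat within 10 mm of its own colour's mark along the rail, within 10 mm of the rail's axis from front to back and 6 mm in height, tilted less than 0.2 rad, at rest (under 0.03 m/s); the drawer is shut to within 6 mm (all of step 2 and linear speed of each of sample_amber, sample_red, sample_blue below 0.03 m/s and value of joint drawer below 0.006 m); the robot touches nothing.
It fails at once if one of the two small jars or two paddles standing about is moved by more than 3 cm (distance of any of frit_jar_1, frit_jar_3, graphite_paddle, brass_paddle from where it was at the start of the episode above 0.03 m).
Of sample_amber, sample_red, sample_blue only 2 to 3 are there at a start; the rules pass over those that are not, and their reading is None.
At some moment in a run one of sample_amber, sample_red, sample_blue may be knocked a few centimetres aside while the robot is not near it.
Once in a run the grip may slacken for a moment while it holds something.
It also fails if it takes over 210 s, if anything falls off the work surface, if the arm or the gripper's body presses on something with over 40 N, if the wrist force passes 120 N, or if a joint passes its speed limit or range.

### The arm

A 6-joint arm with a two-finger parallel gripper is mounted at the origin on a cart in front of the work surface, level with it; the furniture and walls round the work are solid. World frame = base frame: x ahead of the robot, y to its left, z up, the work surface at z = 0. Lengths are in m, angles in rad, forces in N, time in s.
With the tool pointing down it reaches from about 0.275 to 0.725 m from the base axis. Payload 15.9 kg.
Tool frame: the origin (TCP) lies between the finger pads; the fingertips stand 17 mm ahead of it and the grasp point (between the pads) lies 2 mm behind it; z points along the fingers, y is the line along which they close (so a half turn about z gives the same grasp; the last joint's range is limited). The gripper opens to 85 mm and grips with 20 to 120 N. Pads are 22 mm wide; open, the fingers measure 114 mm over their backs; the gripper's body (76 mm by 85 mm) begins 54 mm behind the grasp point. The pads swing forward as they close: fully open they stand 13 mm farther back than shut.
Start: joints at [-1.256, 0.213, -0.034, 1.323, 0, 1.571], TCP at [0.155, -0.475, 0.248] pointing down, gripper open.
Joint ranges: [-2.98, 2.98], [-0.74, 1.72], [-1.14, 1.35], [-2.1, 2.04], [-1.57, 1.44], [-3.14, 3.14]. Speed limits (rad/s): [1.89, 1.89, 2.39, 2.57, 3.14, 3.14].

### API

Orientations are given as a 3x3 rotation matrix whose columns are the frame's x, y, z axes.
In Python, from plant import robot gives the robot as it stands. The module is installed in compiled form; this text tells all that it offers.
- The arm moves only by the tool step_arm, never from a script. Its argument "targets" is a list of rows, each a list of 4 numbers: the shift along the tool's x, y, z in mm, then the turn about the tool's z in rad. A call has 1 to 12 rows; each row is the pose to reach, as a shift and turn from the pose commanded when the call began, along the tool's axes at that moment; what a row does not reach only later rows make up. A row lasts 1/8 s, in which the tool goes at most 62.5 mm and 10.7 degrees, less where a joint would pass 70% of its speed; a pose out of reach is approached as far as the arm can. A call with a gripper value outside its range is refused whole. "hand" is the finger opening in mm, from 0 to 85.4, set as the call begins (left out, the last holds). The fingers move at their own pace and stop on an object; "force" is the grip in N (left out, the last holds). Time passes only in rows, so rows that repeat a pose let the fingers close. It gives the time, the measured TCP pose, the force, the opening and the grip force at its end, in the units of the state.
- robot.state(): the state, without advancing time (a new reading comes with each control period).
- robot.camera(name): name is "scene" or "top" or "wrist"; returns a dict with "image" (400x640x3 uint8, blue, green, red), "fov_y" (degrees; the focal length in pixels is half the picture's height over the tangent of half this angle, whatever the lens; pixels are square), "cx", "cy" (the principal point, pixels), "eye" and "rotation" of the camera in the world. Camera axes: x right, y up, looking along -z (the intrinsics and any distortion apply to the point x, -y, -z); pixel columns grow to the right and rows downward; lengths in m; the calibration is good to about 2 mm. A picture is of the moment at which its call begins. There is no depth.
- robot.job_done(): hands the job in; it is judged then, once.
The state is a dict: "time_s": time; "joint_positions": joint angles; "qd": joint speeds; "joint_torque": joint torques, N m; "tool_pos": TCP position; "orientation": TCP orientation; "contact_force": force on the tool from outside, world axes, zero at the start; "wrist_torque": the same for the moment, N m; "finger_gap": finger opening in m; "finger_force": force on a finger pad.
Only numpy, scipy, OpenCV 4.12 (cv2) and the standard library are available. Lean on these libraries where they do the work, as an engineer would, in place of code of your own. Each camera call takes 0.05 s, during which the arm holds its last target. There are 200 camera calls.

## Working session

There is one attempt and no reset: what is moved stays moved. The work goes in short steps, Python scripts to look and compute and a tool call to move; the robot and the scene stay as the last step left them, time stands still between calls to the robot, and variables do not carry over. Pictures are saved under pics/ and viewed, at most 14 in all, crops included, and the job is handed in when it is done.

Besides the shell and the picture viewer there is one more tool, called after ">>>" in YAML: its name, and indented under it one key for each argument. step_arm: Moves the arm, as the interface text tells. Its arguments: {"type":"object","properties":{"targets":{"type":"array"},"hand":{"type":"number"},"force":{"type":"number"}},"required":["targets"]}

```bash
mkdir -p pics; cat > h.py <<'E'
import numpy as np, cv2
from plant import robot
def snap(n,f):
    c=robot.camera(n); cv2.imwrite('pics/'+f,c['image']); return c
def ray(c,u,v):
    f=200/np.tan(np.radians(c['fov_y'])/2)
    d=np.array([(u-c['cx'])/f,-(v-c['cy'])/f,-1.]); return np.array(c['eye']),np.array(c['rotation'])@d
def onz(c,u,v,z):
    e,d=ray(c,u,v); return e+d*(z-e[2])/d[2]
def proj(c,p):
    f=200/np.tan(np.radians(c['fov_y'])/2)
    q=np.array(c['rotation']).T@(np.array(p)-c['eye']); return c['cx']+f*q[0]/-q[2], c['cy']-f*q[1]/-q[2]
def tri(c1,p1,c2,p2):
    e1,d1=ray(c1,*p1);e2,d2=ray(c2,*p2)
    t=np.linalg.lstsq(np.stack([d1,-d2],1),e2-e1,rcond=None)[0]
    a=e1+d1*t[0];b=e2+d2*t[1]; return (a+b)/2,np.linalg.norm(a-b)
E
python3 - <<'E'
from h import *
for n in('scene','top'):
    c=snap(n,n+'0.png'); print(n,{k:c[k] for k in c if k!='image'})
s=robot.state(); print(s['tool_pos'],s['orientation'],s['time_s'])
E
```

```text
scene {'fov_y': 50.96794662405074, 'cx': 315.8268052572484, 'cy': 199.70800357992422, 'eye': array([ 0.60524183, -0.87955524,  1.11465862]), 'rotation': array([[ 0.99909403, -0.03367965,  0.02601525],
       [ 0.0425422 ,  0.7741948 , -0.6315161 ],
       [ 0.00112837,  0.63205071,  0.77492621]])}
top {'fov_y': 57.36985835075622, 'cx': 319.4124924396732, 'cy': 197.62847156882202, 'eye': array([ 0.40773507, -0.07905761,  1.11949559]), 'rotation': array([[ 0.01680026,  0.98556858, -0.16844088],
       [-0.99979211,  0.01461243, -0.0142199 ],
       [-0.01155335,  0.16864476,  0.98560918]])}
[ 0.15471045 -0.47514152  0.24785131] [[ 9.50866167e-01  3.09602042e-01 -3.28809207e-04]
 [ 3.09602216e-01 -9.50865654e-01  9.88275778e-04]
 [-6.68118258e-06 -1.04151806e-03 -9.99999458e-01]] 0.1
```

View pics/scene0.png

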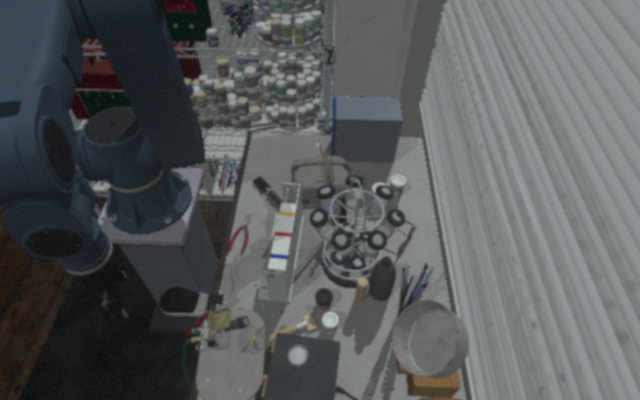

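View pics/top0.png

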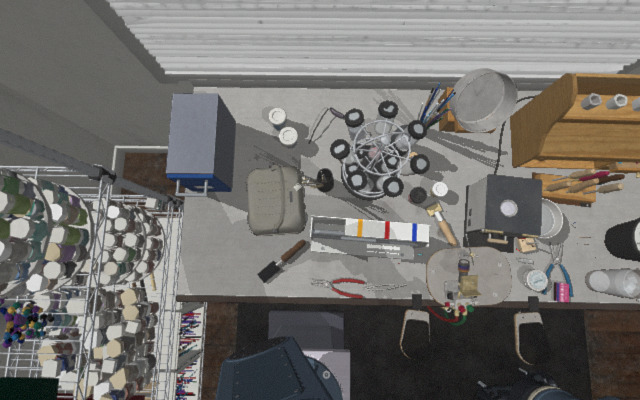

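The scene view shows the cabinet (335–400, 95–160) and the stand (270–300, 185–300). The top view shows the cabinet (170–235, 95–190), its handle near (195, 187), and the stand (310–430, 215–255) with its amber, red and blue marks. I'll enlarge the top view.

```bash
python3 - <<'E'
from h import *
im=cv2.imread('pics/top0.png')
a=cv2.resize(im[85:200,160:245],None,fx=5,fy=5,interpolation=cv2.INTER_CUBIC)
b=cv2.resize(im[205:265,300:440],None,fx=5,fy=5,interpolation=cv2.INTER_CUBIC)
o=np.zeros((580,800,3),np.uint8)
b=cv2.resize(im[205:265,300:440],(700,300),interpolation=cv2.INTER_CUBIC)
a=cv2.resize(im[135:190+10,160:245],(392,300),interpolation=cv2.INTER_CUBIC)[:280]
o[:280,:392]=a;o[280:580,:700]=b
cv2.imwrite('pics/crop1.png',o)
E
```

```text
(no output)
```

View pics/crop1.png

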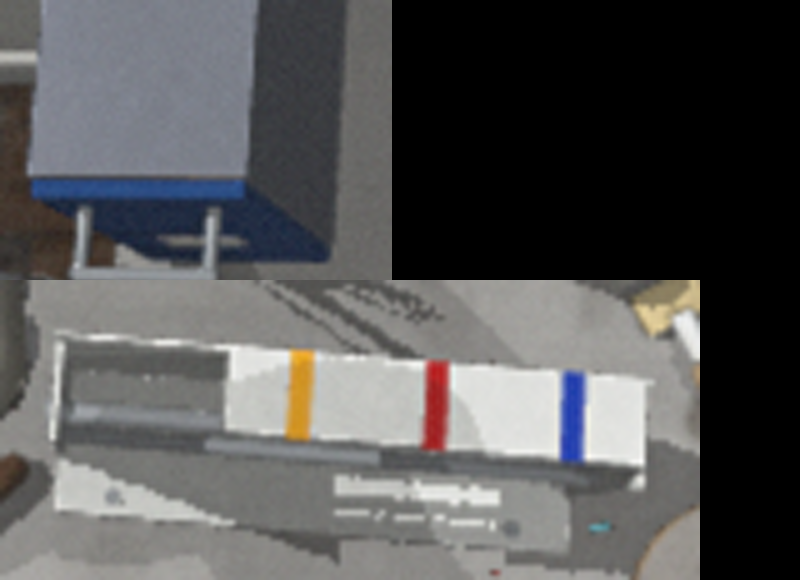

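Enlarged: the handle bar runs (176, 194)–(207, 194), and the blue front's top edge is at row ~174. The hood marks run front/back: amber (359.6, 236.6)/(360.6, 219.4), red (386.8, 238.8)/(387.6, 221.2), blue (414.4, 241)/(414.6, 223.4).

```bash
cat >> h.py <<'E'
def blobs(im,which,amin=8):
    hsv=cv2.cvtColor(im,cv2.COLOR_BGR2HSV); H,S,V=cv2.split(hsv)
    m={'amber':(H>12)&(H<28)&(S>150)&(V>110),'red':((H<6)|(H>174))&(S>150)&(V>80),'blue':(H>105)&(H<130)&(S>150)&(V>60)}[which]
    n,l,s,c=cv2.connectedComponentsWithStats(m.astype(np.uint8))
    return [(s[i].tolist(),c[i].round(2).tolist()) for i in range(1,n) if s[i][4]>=amin]
E
python3 - <<'E'
from h import *
c=robot.camera('top');s=robot.camera('scene')
for w in('amber','red','blue'):
    for n,cc,box in(('top',c,(300,205,440,265)),('scene',s,(260,180,310,310))):
        for st,p in blobs(cc['image'],w,4):
            if box[0]<p[0]<box[2] and box[1]<p[1]<box[3]: print(w,n,st,p,onz(cc,*p,0.177))
P=[(359.6,236.6),(360.6,219.4),(386.8,238.8),(387.6,221.2),(414.4,241),(414.6,223.4)]
for p in P: print(p,onz(c,*p,.177))
print('handle',onz(c,176.3,193.9,.18),onz(c,206.6,193.9,.18))
# cabinet top front edge corners z=.205 (crop 30,178)-(248,178)
for u,v in((30,176),(248,178),(32,197),(243,197)): print(onz(c,160+u/4.612,135+v/4.615,.205 if v<180 else .202))
print('gap left cheek / hood edge',onz(c,300+60/5,205+(440-280)/5,.162),onz(c,300+228/5,205+(430-280)/5,.177))
E
```

```text
amber top [357, 219, 5, 18, 67] [359.51, 227.84] [ 0.49138552 -0.17008524  0.177     ]
red top [385, 222, 4, 17, 55] [386.69, 230.25] [ 0.48628797 -0.23986843  0.177     ]
blue top [412, 224, 4, 17, 52] [413.96, 232.15] [ 0.48252146 -0.30964298  0.177     ]
blue scene [273, 256, 13, 2, 14] [279.29, 256.21] [ 0.48699031 -0.30880091  0.177     ]
(359.6, 236.6) [ 0.46889958 -0.17027821  0.177     ]
(360.6, 219.4) [ 0.51326981 -0.17293711  0.177     ]
(386.8, 238.8) [ 0.46440283 -0.23983943  0.177     ]
(387.6, 221.2) [ 0.50968267 -0.24254377  0.177     ]
(414.4, 241) [ 0.45993932 -0.31016151  0.177     ]
(414.6, 223.4) [ 0.5050735  -0.31188819  0.177     ]
handle [0.5726525  0.31022409 0.18      ] [0.573826  0.2304205 0.18     ]
[0.62228509 0.3297854  0.205     ]
[0.62285628 0.20731599 0.205     ]
[0.6109538  0.32894267 0.202     ]
[0.61263449 0.21034551 0.202     ]
gap left cheek / hood edge [ 0.4668384  -0.04764782  0.162     ] [ 0.4724183 -0.1343677  0.177    ]
```

```bash
cat >> h.py <<'E'
def to(p,th,q=True):
    s=robot.state();R=np.array(s['orientation']);t0=np.arctan2(R[1,0],R[0,0])
    d=R.T@(np.array(p)-s['tool_pos'])*1000; w=-(th-t0); w=(w+np.pi)%(2*np.pi)-np.pi
    print('t',round(s['time_s'],2),'pos',np.round(s['tool_pos'],4),'th',round(t0,4),'F',np.round(s['contact_force'],1),'gap',round(s['finger_gap'],4),'ff',round(s['finger_force'],1),'q',np.round(s['joint_positions'],2))
    print('  move',np.round(d,1),'turn',round(w,3))
E
python3 -c "
from h import *
to((.573,.27,.36),np.pi/2+.01)
"
```

```text
t 0.2 pos [ 0.1547 -0.4752  0.248 ] th 0.3148 F [ 0.2 -0.7 -0.3] gap 0.0857 ff 0.0 q [-1.26  0.21 -0.03  1.32 -0.    1.57]
  move [ 628.4 -579.2 -111.6] turn -1.266
```

>>> step_arm:
  targets:
    - [0,0,-60,0]
    - [0,0,-112,0]
    - [628,-579,-112,-1.266]
    - [628,-579,-112,-1.266]
    - [628,-579,-112,-1.266]
    - [628,-579,-112,-1.266]
    - [628,-579,-112,-1.266]
    - [628,-579,-112,-1.266]
    - [628,-579,-112,-1.266]
    - [628,-579,-112,-1.266]
    - [628,-579,-112,-1.266]
    - [628,-579,-112,-1.266]
  hand: 34

```text
time_s: 1.7
tool_pos: [0.4604, 0.0704, 0.3603]
orientation: [[-0.01, 1.0, 0.0], [1.0, 0.01, -0.0], [-0.0, 0.0, -1.0]]
contact_force: [0.3, -1.6, -0.1]
finger_gap: 0.034
finger_force: 0.0
```

```bash
python3 -c "
from h import *
to((.573,.27,.36),np.pi/2+.01)
"
```

```text
t 1.7 pos [0.4604 0.0704 0.3603] th 1.5812 F [ 0.3 -1.6 -0.1] gap 0.034 ff 0.0 q [ 0.15  0.15  0.17  1.59 -0.    1.71]
  move [198.4 114.7   0.4] turn 0.0
```

>>> step_arm:
  targets:
    - [198,115,0,0]
    - [198,115,0,0]
    - [198,115,0,0]
    - [198,115,0,0]
    - [198,115,0,0]
    - [198,115,0,0]

```text
time_s: 2.45
tool_pos: [0.5728, 0.2672, 0.36]
orientation: [[-0.01, 1.0, -0.0], [1.0, 0.01, -0.0], [-0.0, -0.0, -1.0]]
contact_force: [-0.4, -0.5, 0.1]
finger_gap: 0.0339
finger_force: 0.0
```

```bash
python3 -c "
from h import *
c=snap('wrist','w1.png')
for p in((.573,.312,.18),(.573,.228,.18),(.573,.27,.18),(.613,.27,.202)): print(proj(c,p))
print(c['eye'],c['rotation'],c['fov_y'])
to((.573,.27,.182),np.pi/2+.01)
"
```

```text
(np.float64(319.5630007123395), np.float64(133.3750990727713))
(np.float64(318.60435338052656), np.float64(220.19434029565338))
(np.float64(319.06413369005674), np.float64(178.55465041393364))
(np.float64(364.52021172239336), np.float64(184.980092220409))
[0.57168127 0.34514095 0.4858004 ] [[ 9.99949263e-01 -9.72609209e-03 -2.62190872e-03]
 [ 1.00623564e-02  9.52308364e-01  3.04971357e-01]
 [-4.69313900e-04 -3.04982267e-01  9.52357914e-01]] 61.97450849062971
t 2.5 pos [0.5726 0.2667 0.3606] th 1.5803 F [-0.9 -0.4 -0.1] gap 0.0341 ff 0.0 q [ 0.44  0.57  0.77  1.78 -0.    2.  ]
  move [  3.3   0.4 178.6] turn -0.0
```

View pics/w1.png

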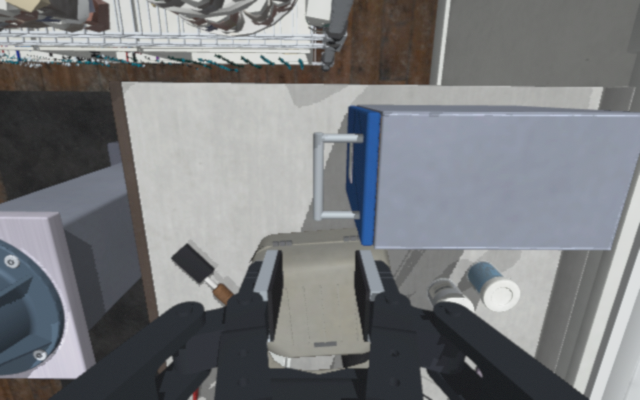

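The wrist view shows the bar at column 318, rows 133–220, matching the predicted projection to within a pixel. The next move goes down and grips it.

>>> step_arm:
  targets:
    - [3,0,60,0]
    - [3,0,120,0]
    - [3,0,165,0]
    - [3,0,182,0]
    - [3,0,182,0]
    - [3,0,182,0]

```text
time_s: 3.25
tool_pos: [0.5732, 0.2701, 0.1801]
orientation: [[-0.009, 1.0, 0.002], [1.0, 0.009, 0.001], [0.001, 0.002, -1.0]]
contact_force: [0.5, 0.4, 0.6]
finger_gap: 0.0342
finger_force: 0.0
```

>>> step_arm:
  targets:
    - [0,0,0,0]
    - [0,0,0,0]
    - [0,0,0,0]
    - [0,0,0,0]
  hand: 0
  force: 60

```text
time_s: 3.75
tool_pos: [0.5723, 0.2705, 0.1796]
orientation: [[-0.01, 1.0, -0.0], [1.0, 0.01, 0.001], [0.001, -0.0, -1.0]]
contact_force: [-9.5, -3.0, 11.5]
finger_gap: 0.0078
finger_force: 58.7
```

>>> step_arm:
  targets:
    - [0,-25,0,0]
    - [0,-55,0,0]
    - [0,-85,0,0]
    - [0,-115,0,0]
    - [0,-140,0,0]
    - [0,-165,0,0]
    - [0,-178,0,0]
    - [0,-178,0,0]
    - [0,-178,0,0]

```text
time_s: 4.88
tool_pos: [0.3953, 0.2695, 0.1795]
orientation: [[-0.01, 1.0, 0.002], [1.0, 0.01, 0.002], [0.002, 0.002, -1.0]]
contact_force: [0.3, 4.7, 9.4]
finger_gap: 0.0077
finger_force: 60.1
```

>>> step_arm:
  targets:
    - [0,0,0,0]
    - [0,0,0,0]
    - [0,0,-60,0]
    - [0,0,-120,0]
    - [0,0,-180,0]
    - [0,0,-180,0]
  hand: 34

```text
time_s: 5.62
tool_pos: [0.3961, 0.2693, 0.3624]
orientation: [[-0.01, 1.0, 0.006], [1.0, 0.01, 0.004], [0.004, 0.006, -1.0]]
contact_force: [0.2, -0.4, -0.5]
finger_gap: 0.0342
finger_force: 0.0
```

```bash
python3 -c "
from h import *
c=snap('top','t2.png')
w=snap('wrist','w2.png')
im=c['image'][100:280,150:290]
o=np.zeros((480,800,3),np.uint8); o[:480,:373]=cv2.resize(im,(373,480),interpolation=2)
o[:267,373:]=cv2.resize(w['image'],(427,267))
cv2.imwrite('pics/t2c.png',o)
to((.4,.27,.36),np.pi/2+.01)
for k in('amber','red','blue'): print(k,blobs(c['image'],k,5),'\n   W',blobs(w['image'],k,20))
"
```

```text
t 5.72 pos [0.3951 0.2686 0.3582] th 1.5806 F [-0.2 -0.5 -0.4] gap 0.034 ff 0.0 q [ 0.6   0.18  0.2   1.59 -0.    2.16]
  move [ 1.3  4.9 -1.8] turn -0.0
amber [([357, 219, 5, 18, 67], [359.51, 227.84]), ([187, 221, 10, 6, 46], [190.87, 223.67])] 
   W [([387, 142, 6, 14, 68], [389.63, 148.06]), ([385, 163, 7, 13, 59], [388.14, 168.29]), ([407, 164, 22, 25, 437], [417.92, 176.09])]
red [([189, 203, 10, 7, 48], [192.77, 206.29]), ([207, 215, 5, 1, 5], [209.0, 215.0]), ([385, 222, 4, 17, 55], [386.69, 230.25]), ([339, 279, 24, 4, 35], [350.43, 280.54]), ([333, 281, 5, 2, 6], [334.83, 281.33]), ([337, 291, 25, 7, 36], [348.33, 294.31]), ([446, 303, 3, 3, 9], [447.0, 304.0]), ([428, 307, 19, 14, 26], [436.81, 314.38]), ([459, 306, 6, 6, 23], [461.35, 308.65]), ([185, 314, 8, 2, 12], [188.42, 314.33]), ([448, 318, 8, 4, 16], [451.44, 320.06])] 
   W [([424, 142, 6, 12, 60], [426.6, 147.93]), ([452, 164, 27, 25, 502], [465.09, 175.96])]
blue [([423, 113, 2, 4, 5], [423.4, 114.4]), ([190, 187, 10, 7, 45], [193.96, 189.69]), ([413, 224, 3, 17, 51], [414.0, 232.0]), ([161, 243, 47, 4, 159], [183.69, 244.55])] 
   W [([347, 109, 32, 139, 2812], [363.77, 173.1]), ([460, 143, 7, 12, 70], [462.87, 148.53]), ([494, 165, 31, 24, 569], [509.4, 175.98])]
```

View pics/t2c.png

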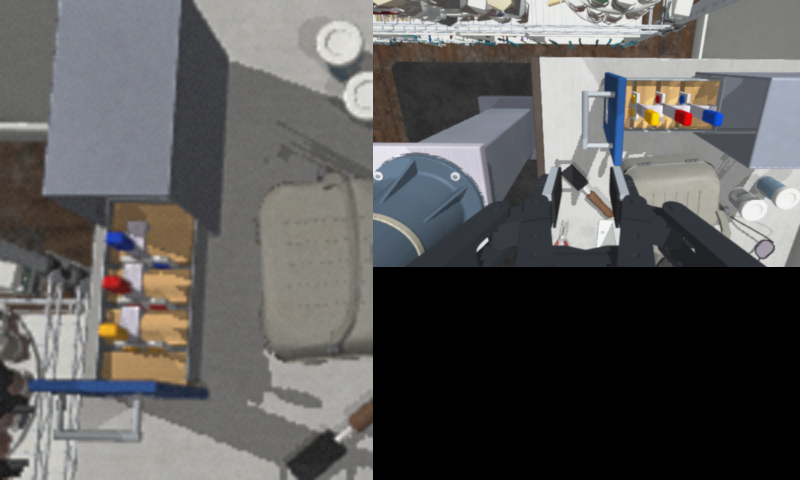

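All three samples are present in the open drawer: amber in front, red in the middle, blue at the back. Top-view block centroids are (191, 224), (193, 206) and (194, 190); wrist-view ones are (418, 176), (465, 176) and (509, 176).

```bash
python3 -c "
from h import *
c=robot.camera('top');w=robot.camera('wrist')
B={k:[(s,p) for s,p in blobs(w['image'],k,100) if s[2]<40 and p[0]>400] for k in('amber','red','blue')}
T=dict(amber=(190.87,223.67),red=(192.77,206.29),blue=(193.96,189.69))
for k in T:
    (s,p)=B[k][0]; print(k,s,p,tri(c,T[k],w,p)[0].round(4),tri(c,T[k],w,p)[1].round(4))
to((.5,.275,.36),0)
"
```

```text
amber [410, 163, 22, 26, 448] [420.58, 175.77] [0.4958 0.2717 0.1629] 0.0018
red [455, 164, 28, 25, 514] [468.05, 175.61] [0.5431 0.2715 0.1601] 0.0005
blue [497, 164, 32, 25, 592] [512.83, 175.61] [0.5882 0.2719 0.1593] 0.0007
t 5.83 pos [0.3945 0.2683 0.357 ] th 1.5807 F [-0.7 -0.5 -0.8] gap 0.034 ff 0.0 q [ 0.6   0.18  0.2   1.59 -0.    2.16]
  move [  5.6 105.6  -3.2] turn 1.581
```

>>> step_arm:
  targets:
    - [2,60,0,-0.18]
    - [4,120,0,-0.36]
    - [4,193,20,-0.54]
    - [4,193,35,-0.72]
    - [4,193,35,-0.9]
    - [4,193,35,-1.08]
    - [4,193,35,-1.26]
    - [4,193,35,-1.44]
    - [4,193,35,-1.57]
    - [4,193,35,-1.57]
    - [4,193,35,-1.57]
  hand: 50

```text
time_s: 7.2
tool_pos: [0.5876, 0.2744, 0.3226]
orientation: [[-1.0, -0.006, -0.001], [-0.006, 1.0, -0.001], [0.001, -0.001, -1.0]]
contact_force: [0.8, -0.5, -0.5]
finger_gap: 0.0499
finger_force: 0.0
```

```bash
python3 -c "
from h import *
w=snap('wrist','w3.png')
to((.588,.272,.163),np.pi+.01)
for p in((.588,.272,.174),(.588,.272,.163),(.543,.2715,.174)): print(proj(w,p))
for k in('amber','red','blue'): print(k,blobs(w['image'],k,100))
"
```

```text
t 7.25 pos [0.5876 0.2745 0.3228] th -3.1349 F [-0.5  0.4  0.4] gap 0.0505 ff 0.0 q [ 0.44  0.58  0.69  1.69 -0.    0.43]
  move [ -0.5  -2.4 159.8] turn -0.003
(np.float64(315.6582243675272), np.float64(191.7251515693546))
(np.float64(315.75790573302066), np.float64(188.31427659333073))
(np.float64(315.24767521314317), np.float64(138.68873181785727))
amber [([296, 70, 41, 18, 453], [314.98, 77.5])]
red [([304, 128, 23, 20, 404], [315.0, 137.29])]
blue [([230, 0, 169, 38, 4711], [314.75, 15.27]), ([305, 176, 21, 23, 442], [315.06, 187.18])]
```

View pics/w3.png

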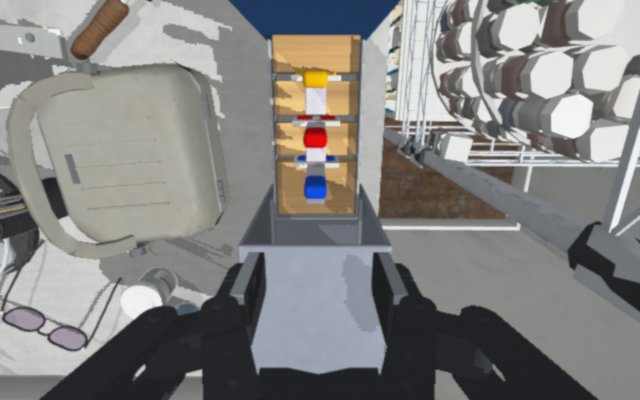

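The wrist view shows the blue block at (315, 187), red at (315, 137) and amber at (315, 77), all lined up under the gripper.

```bash
python3 -c "
from h import *
w=robot.camera('wrist')
for k in('amber','red','blue'): print(k,blobs(w['image'],k,100)[-1])
for x in(.496,.542,.588):
  for g in(.155,.160,.165,.17):
    print(x,g,[np.round(proj(w,p),1).tolist() for p in((x-.0065,.282,g-.022),(x+.0065,.282,g+.014),(x+.0065,.262,g+.014))])
"
```

```text
amber ([296, 70, 41, 17, 451], [314.94, 77.44])
red ([304, 128, 23, 19, 402], [314.87, 137.14])
blue ([305, 176, 21, 22, 430], [314.96, 186.83])
0.496 0.155 [[327.7, 71.8], [328.7, 86.3], [303.5, 86.1]]
0.496 0.16 [[327.9, 71.4], [328.9, 86.1], [303.2, 86.0]]
0.496 0.165 [[328.0, 71.0], [329.1, 86.0], [302.9, 85.8]]
0.496 0.17 [[328.2, 70.6], [329.3, 85.8], [302.6, 85.6]]
0.542 0.155 [[327.0, 125.0], [327.8, 144.5], [303.9, 144.4]]
0.542 0.16 [[327.1, 125.4], [328.0, 145.4], [303.6, 145.2]]
0.542 0.165 [[327.2, 125.9], [328.1, 146.3], [303.4, 146.1]]
0.542 0.17 [[327.4, 126.4], [328.3, 147.2], [303.1, 147.0]]
0.588 0.155 [[326.3, 173.5], [327.0, 197.2], [304.2, 197.0]]
0.588 0.16 [[326.4, 174.7], [327.1, 198.9], [304.0, 198.7]]
0.588 0.165 [[326.5, 175.9], [327.3, 200.6], [303.7, 200.5]]
0.588 0.17 [[326.7, 177.1], [327.4, 202.4], [303.5, 202.3]]
```

>>> step_arm:
  targets:
    - [0,-2,50,0]
    - [0,-2,100,0]
    - [0,-2,145,0]
    - [0,-2,161,0]
    - [0,-2,161,0]
    - [0,-2,161,0]

```text
time_s: 8.05
tool_pos: [0.5883, 0.2727, 0.1634]
orientation: [[-1.0, -0.009, 0.001], [-0.009, 1.0, 0.001], [-0.001, 0.001, -1.0]]
contact_force: [0.9, 0.4, -0.3]
finger_gap: 0.0501
finger_force: 0.0
```

>>> step_arm:
  targets:
    - [0,0,0,0]
    - [0,0,0,0]
    - [0,0,0,0]
    - [0,0,0,0]
  hand: 5
  force: 70

```text
time_s: 8.55
tool_pos: [0.5882, 0.2725, 0.1632]
orientation: [[-1.0, -0.009, 0.001], [-0.009, 1.0, 0.0], [-0.001, 0.0, -1.0]]
contact_force: [-0.1, -2.2, 5.4]
finger_gap: 0.019
finger_force: 68.3
```

>>> step_arm:
  targets:
    - [0,0,-20,0]
    - [0,0,-45,0]
    - [0,0,-90,0]
    - [0,0,-145,0]
    - [0,0,-200,0]
    - [0,0,-215,0]
    - [0,0,-215,0]

```text
time_s: 9.43
tool_pos: [0.5885, 0.2728, 0.3784]
orientation: [[-1.0, -0.009, 0.003], [-0.009, 1.0, 0.001], [-0.003, 0.001, -1.0]]
contact_force: [0.7, 0.4, -2.7]
finger_gap: 0.0189
finger_force: 68.7
```

```bash
python3 -c "
from h import *
w=snap('wrist','w4.png')
th=np.pi-.0635
to((.4815-.0155-.002,-.0883+.001,.37),th)
for k in('amber','red','blue'): print(k,blobs(w['image'],k,100))
"
```

```text
t 9.47 pos [0.5884 0.2728 0.3768] th -3.1324 F [-0.9  0.4 -2.5] gap 0.0184 ff 68.7 q [0.43 0.65 0.97 1.89 0.   0.42]
  move [ 127.6 -359.     6.6] turn 0.073
amber [([300, 72, 36, 15, 333], [316.94, 78.17])]
red [([308, 121, 19, 16, 269], [316.77, 129.03])]
blue [([243, 0, 150, 44, 5073], [317.09, 17.77]), ([288, 182, 24, 21, 365], [299.69, 192.58]), ([324, 182, 25, 21, 373], [335.32, 192.62]), ([295, 250, 47, 61, 2605], [318.31, 280.86])]
```

>>> step_arm:
  targets:
    - [22,-60,5,0.03]
    - [44,-120,5,0.07]
    - [66,-180,5,0.073]
    - [88,-240,5,0.073]
    - [110,-300,5,0.073]
    - [128,-345,5,0.073]
    - [128,-359,5,0.073]
    - [128,-359,5,0.073]
    - [128,-359,5,0.073]

```text
time_s: 10.6
tool_pos: [0.4627, -0.0871, 0.3713]
orientation: [[-0.998, 0.064, -0.001], [0.064, 0.998, 0.0], [0.001, 0.0, -1.0]]
contact_force: [-0.3, 0.7, -1.3]
finger_gap: 0.0186
finger_force: 69.1
```

```bash
python3 -c "
from h import *
w=snap('wrist','w5.png')
s=robot.state();R=np.array(s['orientation']);p=s['tool_pos']
print([b for b in blobs(w['image'],'blue',100)], [b for b in blobs(w['image'],'amber',60)], [b for b in blobs(w['image'],'red',60)])
# predicted block corners: tool x = -sample x ; tool y=+sample y
for dz in(-.002,.001,.004):
  print(dz,[np.round(proj(w,p+R@np.array([-a,b,dz-h])),1).tolist() for a,b,h in((.0065,.01,.014),(-.0065,.01,.014),(-.0065,-.01,.014),(-.0065,.01,-.022))])
r=np.array((.4815,-.0883,.15)); X=np.array((.998,-.0635,0)); Y=np.array((.0635,.998,0))
for n,q in(('rail gap',r),('hoodcorner',r-.043*Y-.006*X+[0,0,.027]),('hoodback',r-.043*Y+.036*X+[0,0,.027]),('cheek',r+.043*Y+[0,0,.012]),('railL',r+.043*Y),('railR',r-.043*Y)): print(n,np.round(proj(w,q),1))
to((.4815-.0155-.002,-.0883+.001,.37),np.pi-.0635)
"
```

```text
[([527, 117, 113, 26, 1546], [591.75, 128.13]), ([288, 182, 24, 21, 367], [299.74, 192.57]), ([324, 182, 25, 21, 378], [335.34, 192.64]), ([92, 191, 18, 42, 432], [100.58, 211.31]), ([295, 250, 47, 62, 2604], [318.38, 280.98])] [([574, 157, 16, 5, 63], [581.19, 159.19]), ([594, 156, 17, 5, 68], [601.68, 157.94]), ([232, 191, 14, 43, 450], [238.41, 211.75])] [([7, 0, 90, 22, 468], [47.55, 6.09]), ([232, 35, 59, 14, 332], [260.05, 40.64]), ([232, 69, 56, 9, 303], [260.0, 73.01]), ([162, 191, 16, 42, 428], [169.49, 211.24]), ([628, 216, 12, 14, 125], [634.37, 221.35])]
-0.002 [[344.8, 323.2], [345.6, 294.4], [292.9, 294.4], [339.7, 251.8]]
0.001 [[344.2, 318.3], [345.0, 290.0], [293.4, 290.0], [339.4, 249.1]]
0.004 [[343.7, 313.6], [344.4, 285.8], [294.0, 285.8], [339.0, 246.5]]
rail gap [318.3 189.6]
hoodcorner [275.3 191.1]
hoodback [276.9 230.1]
cheek [359.3 192.7]
railL [358.  189.6]
railR [278.5 189.6]
t 10.65 pos [ 0.4629 -0.0868  0.3715] th 3.0786 F [ 0.3  0.5 -2.6] gap 0.019 ff 69.1 q [-0.19  0.17  0.22  1.63  0.   -0.12]
  move [-1.1 -0.4  1.5] turn 0.001
```

View pics/w5.png

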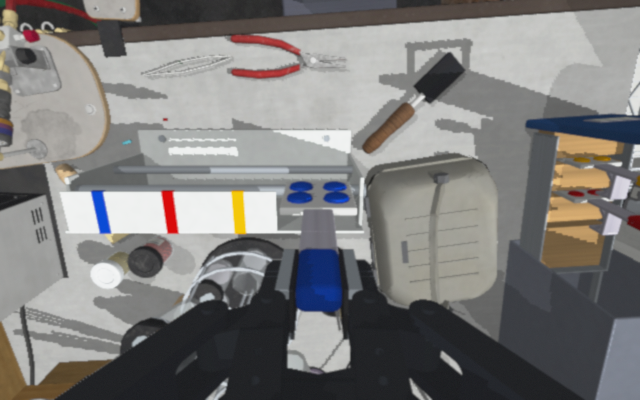

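The wrist view shows the stand's hood left edge at column 277 and its front at row 191, as predicted. The blue sample is held at (318, 281), over the gap. Next I lower it.

>>> step_arm:
  targets:
    - [-1,0,50,0]
    - [-1,0,90,0]
    - [-1,0,120,0]
    - [-1,0,135,0]
    - [-1,0,145,0]
    - [-1,0,152,0]
    - [-1,0,157,0]
    - [-1,0,157,0]
    - [-1,0,157,0]

```text
time_s: 11.78
tool_pos: [0.4643, -0.0878, 0.2157]
orientation: [[-0.998, 0.064, 0.001], [0.064, 0.998, -0.0], [-0.001, -0.0, -1.0]]
contact_force: [-0.3, -1.0, -1.2]
finger_gap: 0.0186
finger_force: 69.1
```

```bash
python3 -c "
from h import *
w=snap('top','t6.png');w=snap('wrist','w6.png')
to((.4815-.0155-.002,-.0883+.001,.211),np.pi-.0635)
"
```

```text
t 11.88 pos [ 0.4642 -0.0878  0.2156] th 3.0777 F [-0.6  0.5 -2.2] gap 0.0187 ff 69.1 q [-0.19  0.16 -0.18  1.23  0.   -0.12]
  move [0.3 0.4 4.6] turn -0.0
```

View pics/w6.png

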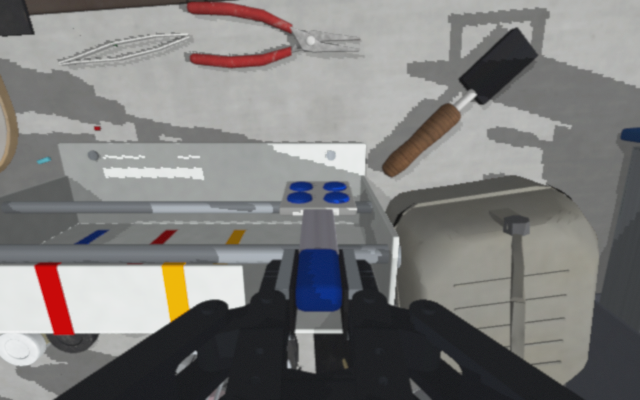

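The hook straddles the rail: the plate is in front of the bars at (318, 192) and the rail is at row 252 on both sides of the block. I lower gently until it seats.

>>> step_arm:
  targets:
    - [0,0,2,0]
    - [0,0,3,0]
    - [0,0,4,0]
    - [0,0,4,0]

```text
time_s: 12.38
tool_pos: [0.4652, -0.0879, 0.2121]
orientation: [[-0.998, 0.064, 0.003], [0.064, 0.998, -0.0], [-0.003, -0.0, -1.0]]
contact_force: [3.7, 0.7, 5.2]
finger_gap: 0.0188
finger_force: 70.3
```

>>> step_arm:
  targets:
    - [0,0,1,0]
    - [0,0,2,0]
    - [0,0,2,0]

```text
time_s: 12.75
tool_pos: [0.466, -0.0879, 0.2107]
orientation: [[-0.998, 0.064, 0.005], [0.064, 0.998, -0.001], [-0.005, -0.0, -1.0]]
contact_force: [6.4, -1.1, 9.3]
finger_gap: 0.0188
finger_force: 70.9
```

>>> step_arm:
  targets:
    - [-1,0,-3,0]
    - [-1,-20,-3,0]
    - [-1,-45,-3,0]
    - [-1,-75,-3,0]
    - [-1,-105,-3,0]
    - [-1,-135,-3,0]
    - [-1,-165,-3,0]
    - [-1,-195,-3,0]
    - [-1,-215,-3,0]
    - [-1,-221,-3,0]
    - [-1,-221,-3,0]

```text
time_s: 14.12
tool_pos: [0.4512, -0.3086, 0.2124]
orientation: [[-0.998, 0.064, 0.0], [0.064, 0.998, -0.001], [-0.0, -0.001, -1.0]]
contact_force: [2.8, -2.0, 1.3]
finger_gap: 0.0189
finger_force: 69.6
```

```bash
python3 -c "
from h import *
w=snap('wrist','w7.png')
to((.4675-.0155,-.3087,.2115),np.pi-.0635)
for k in('amber','red','blue'): print(k,[b for b in blobs(w['image'],k,60)])
X=np.array((.998,-.0635,0)); m=np.array((.4675,-.3087,.177))
print(proj(w,m+.015*X),proj(w,m-.0155*X+[0,0,.043]))
"
```

```text
t 14.18 pos [ 0.4512 -0.3083  0.2125] th 3.0777 F [ 4.9 -1.8  0.8] gap 0.0187 ff 69.6 q [-0.6   0.32  0.01  1.27 -0.   -0.54]
  move [-0.8 -0.3  1. ] turn -0.0
amber [([78, 127, 45, 12, 248], [99.29, 131.75]), ([453, 231, 24, 14, 161], [464.87, 237.61]), ([550, 263, 40, 75, 1553], [569.78, 299.77])]
red [([439, 0, 100, 31, 1019], [485.05, 9.7]), ([519, 46, 16, 11, 100], [526.62, 50.74]), ([430, 50, 88, 16, 807], [473.13, 58.21]), ([384, 231, 17, 13, 140], [391.7, 237.09]), ([435, 264, 25, 49, 889], [446.95, 285.22])]
blue [([288, 183, 24, 21, 363], [299.59, 193.71]), ([324, 184, 25, 20, 370], [335.19, 193.88]), ([296, 250, 46, 86, 3037], [318.47, 287.35])]
(np.float64(320.23254379199915), np.float64(299.99260140472614)) (np.float64(320.8082308268441), np.float64(297.37144462484747))
```

View pics/w7.png

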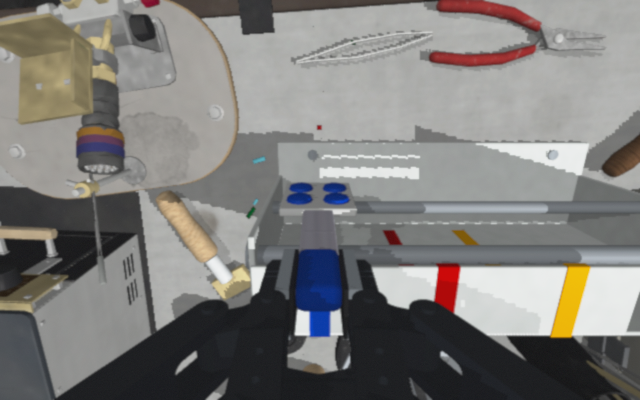

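The blue block (column 318) is in line with the blue hood band (column 320), which puts it within about 1 mm. I lower and release.

>>> step_arm:
  targets:
    - [-1,-1,2,0]
    - [-1,-1,3,0]
    - [-1,-1,3,0]

```text
time_s: 14.55
tool_pos: [0.4528, -0.309, 0.2101]
orientation: [[-0.998, 0.063, 0.002], [0.063, 0.998, -0.001], [-0.002, -0.001, -1.0]]
contact_force: [7.4, -1.7, 7.2]
finger_gap: 0.0191
finger_force: 70.4
```

>>> step_arm:
  targets:
    - [0,0,0,0]
    - [0,0,0,0]
    - [0,0,0,0]
    - [0,0,-30,0]
    - [0,0,-80,0]
    - [0,0,-130,0]
    - [0,0,-150,0]
  hand: 36

```text
time_s: 15.42
tool_pos: [0.4521, -0.3096, 0.362]
orientation: [[-0.998, 0.064, 0.002], [0.064, 0.998, -0.002], [-0.002, -0.002, -1.0]]
contact_force: [0.7, -0.9, 0.4]
finger_gap: 0.0361
finger_force: 0.0
```

```bash
python3 -c "
from h import *
w=snap('wrist','w8.png')
to((.542,.272,.36),np.pi+.01)
for k in('amber','red','blue'): print(k,[b for b in blobs(w['image'],k,60)])
X=np.array((.998,-.0635,0)); m=np.array((.4675,-.3087,.177))
print(proj(w,m+.015*X),proj(w,m-.0155*X+[0,0,.03]))
"
```

```text
t 15.47 pos [ 0.4523 -0.3097  0.3632] th 3.0778 F [ 0.5 -0.6  2.1] gap 0.0358 ff 0.0 q [-0.6   0.34  0.42  1.65 -0.   -0.54]
  move [-52.4 586.2   2.1] turn -0.074
amber [([171, 114, 24, 6, 68], [181.96, 115.88]), ([454, 189, 17, 44, 484], [462.12, 210.31]), ([0, 273, 22, 5, 77], [9.73, 275.38])]
red [([199, 0, 37, 26, 183], [219.36, 9.99]), ([401, 30, 61, 15, 359], [429.89, 35.38]), ([397, 64, 58, 9, 328], [425.4, 68.5]), ([385, 189, 13, 44, 455], [391.11, 210.3]), ([47, 204, 21, 6, 88], [57.25, 206.93])]
blue [([302, 157, 13, 7, 81], [308.27, 160.07]), ([324, 157, 14, 7, 84], [330.37, 160.06]), ([308, 176, 23, 57, 778], [319.83, 199.08])]
(np.float64(320.5765518944354), np.float64(209.9540351041453)) (np.float64(320.80602808274364), np.float64(188.38133774070332))
```

Blue hangs at its mark. Next is red.

>>> step_arm:
  targets:
    - [-5,60,0,0]
    - [-11,120,0,0]
    - [-16,180,0,-0.03]
    - [-22,240,0,-0.05]
    - [-27,300,0,-0.074]
    - [-32,360,0,-0.074]
    - [-38,420,0,-0.074]
    - [-43,480,0,-0.074]
    - [-48,540,0,-0.074]
    - [-52,580,20,-0.074]
    - [-52,586,40,-0.074]
    - [-52,586,40,-0.074]
  hand: 50

```text
time_s: 16.98
tool_pos: [0.5404, 0.2723, 0.3175]
orientation: [[-1.0, -0.011, -0.003], [-0.011, 1.0, -0.002], [0.003, -0.002, -1.0]]
contact_force: [0.6, -0.4, 0.7]
finger_gap: 0.05
finger_force: 0.0
```

```bash
python3 -c "
from h import *
w=snap('wrist','w9.png')
x=.5425
to((x,.2718,.163),np.pi+.01)
for k in('amber','red','blue'): print(k,[b for b in blobs(w['image'],k,100)])
g=.159
for x in(.496,.5425): print([np.round(proj(w,p),1).tolist() for p in((x-.0065,.2818,g-.022),(x+.0065,.2818,g+.014),(x+.0065,.2618,g+.014))])
"
```

```text
t 17.02 pos [0.5407 0.2718 0.3189] th -3.1311 F [-0.1 -1.4  1. ] gap 0.0498 ff 0.0 q [ 0.47  0.46  0.49  1.6  -0.    0.46]
  move [-2.000e+00  1.000e-01  1.559e+02] turn 0.0
amber [([306, 128, 25, 21, 461], [317.8, 138.18])]
red [([306, 181, 24, 22, 459], [317.38, 191.9])]
blue [([229, 55, 177, 27, 4089], [317.38, 66.79])]
[[329.9, 127.8], [330.9, 148.2], [306.3, 147.9]]
[[328.8, 178.1], [329.7, 202.8], [306.3, 202.5]]
```

>>> step_arm:
  targets:
    - [-2,0,50,0]
    - [-2,0,100,0]
    - [-2,0,140,0]
    - [-2,0,156,0]
    - [-2,0,156,0]
    - [-2,0,156,0]

```text
time_s: 17.77
tool_pos: [0.5442, 0.2724, 0.1654]
orientation: [[-1.0, -0.01, 0.002], [-0.01, 1.0, 0.001], [-0.002, 0.001, -1.0]]
contact_force: [0.1, 1.2, 0.1]
finger_gap: 0.0498
finger_force: 0.0
```

>>> step_arm:
  targets:
    - [0,0,0,0]
    - [0,0,0,0]
    - [0,0,0,0]
    - [0,0,0,0]
  hand: 5
  force: 70

```text
time_s: 18.27
tool_pos: [0.5437, 0.2722, 0.1643]
orientation: [[-1.0, -0.01, 0.002], [-0.01, 1.0, 0.0], [-0.002, 0.0, -1.0]]
contact_force: [0.3, -2.1, 6.4]
finger_gap: 0.0185
finger_force: 68.2
```

>>> step_arm:
  targets:
    - [0,0,-20,0]
    - [0,0,-45,0]
    - [0,0,-90,0]
    - [0,0,-145,0]
    - [0,0,-200,0]
    - [0,0,-215,0]
    - [0,0,-215,0]

```text
time_s: 19.15
tool_pos: [0.5436, 0.2724, 0.3792]
orientation: [[-1.0, -0.01, 0.002], [-0.01, 1.0, 0.001], [-0.002, 0.001, -1.0]]
contact_force: [-0.5, -0.3, -1.7]
finger_gap: 0.0189
finger_force: 68.7
```

```bash
python3 -c "
from h import *
w=snap('wrist','w10.png')
to((.4650,-.0880,.37),np.pi-.0635)
print([b for b in blobs(w['image'],'red',200)])
"
```

```text
t 19.2 pos [0.5434 0.2723 0.3779] th -3.1313 F [-0.7 -0.2 -1.2] gap 0.0184 ff 68.7 q [ 0.46  0.51  0.73  1.79 -0.    0.45]
  move [  82.1 -359.5    7.9] turn 0.074
[([288, 179, 24, 22, 375], [299.8, 190.21]), ([324, 180, 25, 21, 376], [335.41, 190.27]), ([296, 248, 46, 61, 2527], [318.27, 279.18])]
```

>>> step_arm:
  targets:
    - [14,-60,5,0.03]
    - [28,-120,5,0.07]
    - [42,-180,5,0.074]
    - [56,-240,5,0.074]
    - [70,-300,5,0.074]
    - [82,-345,5,0.074]
    - [82,-359,5,0.074]
    - [82,-359,5,0.074]
    - [82,-359,5,0.074]

```text
time_s: 20.32
tool_pos: [0.4649, -0.0867, 0.3728]
orientation: [[-0.998, 0.063, -0.001], [0.063, 0.998, 0.0], [0.001, 0.0, -1.0]]
contact_force: [-0.0, -1.2, -1.8]
finger_gap: 0.019
finger_force: 69.1
```

```bash
python3 -c "
from h import *
w=snap('wrist','w11.png')
to((.4650,-.0880,.217),np.pi-.0635)
for k in('amber','red','blue'): print(k,[b for b in blobs(w['image'],k,150)])
"
```

```text
t 20.38 pos [ 0.465  -0.0866  0.3729] th 3.0792 F [-0.5  0.2 -1.1] gap 0.0183 ff 69.1 q [-0.18  0.18  0.23  1.63  0.   -0.12]
  move [ -0.2  -1.4 155.9] turn 0.001
amber [([232, 188, 13, 43, 451], [238.12, 208.69])]
red [([7, 0, 90, 20, 388], [52.22, 5.4]), ([232, 33, 59, 14, 324], [259.98, 38.89]), ([232, 67, 56, 9, 299], [259.87, 71.24]), ([288, 180, 24, 21, 376], [299.77, 190.23]), ([324, 180, 25, 21, 382], [335.42, 190.25]), ([162, 188, 16, 42, 425], [169.24, 208.28]), ([296, 248, 46, 62, 2523], [318.47, 279.38])]
blue [([526, 115, 114, 26, 1530], [591.41, 125.89]), ([117, 157, 46, 7, 177], [139.37, 160.08]), ([62, 176, 48, 54, 1019], [90.41, 194.92])]
```

>>> step_arm:
  targets:
    - [0,-1,50,0]
    - [0,-1,90,0]
    - [0,-1,120,0]
    - [0,-1,135,0]
    - [0,-1,145,0]
    - [0,-1,152,0]
    - [0,-1,156,0]
    - [0,-1,158,0]
    - [0,-1,158,0]

```text
time_s: 21.5
tool_pos: [0.4651, -0.0887, 0.2156]
orientation: [[-0.998, 0.064, 0.001], [0.064, 0.998, -0.0], [-0.001, -0.0, -1.0]]
contact_force: [1.4, -0.5, -1.7]
finger_gap: 0.0191
finger_force: 69.3
```

>>> step_arm:
  targets:
    - [0,0,1,0]
    - [0,0,2,0]
    - [0,0,2,0]

```text
time_s: 21.88
tool_pos: [0.4657, -0.0888, 0.214]
orientation: [[-0.998, 0.064, 0.002], [0.064, 0.998, -0.0], [-0.002, -0.0, -1.0]]
contact_force: [4.2, -1.3, 3.7]
finger_gap: 0.0183
finger_force: 70.0
```

>>> step_arm:
  targets:
    - [-1,0,-1,0]
    - [-1,-20,-1,0]
    - [-1,-45,-1,0]
    - [-1,-75,-1,0]
    - [-1,-105,-1,0]
    - [-1,-130,-1,0]
    - [-1,-146,-1,0]
    - [-1,-150,-1,0]
    - [-1,-150,-1,0]

```text
time_s: 23.0
tool_pos: [0.4563, -0.2384, 0.2143]
orientation: [[-0.998, 0.064, -0.0], [0.064, 0.998, -0.001], [0.0, -0.001, -1.0]]
contact_force: [3.2, -2.0, 0.8]
finger_gap: 0.019
finger_force: 69.4
```

```bash
python3 -c "
from h import *
w=snap('wrist','w12.png')
to((.4713-.0155+.001,-.2390,.212),np.pi-.0635)
print([b for b in blobs(w['image'],'red',60)])
X=np.array((.998,-.0635,0)); m=np.array((.4713,-.2389,.177))
print(proj(w,m+.015*X),proj(w,m+.036*X),proj(w,m-.0155*X+[0,0,.043]))
"
```

```text
t 23.05 pos [ 0.4563 -0.2383  0.2144] th 3.0779 F [ 2.5 -2.   0.5] gap 0.0189 ff 69.4 q [-0.48  0.25 -0.07  1.25 -0.   -0.42]
  move [-0.6 -0.7  2.4] turn -0.0
[([359, 0, 90, 24, 936], [401.61, 8.72]), ([440, 46, 16, 11, 102], [447.94, 50.9]), ([354, 50, 86, 15, 783], [396.06, 57.96]), ([288, 181, 24, 21, 373], [299.78, 191.12]), ([324, 181, 25, 21, 378], [335.22, 191.34]), ([297, 248, 44, 86, 2885], [318.41, 286.1])]
(np.float64(319.40104366252854), np.float64(296.18889302814966)) (np.float64(319.38168577471026), np.float64(327.2790647128106)) (np.float64(319.70784533650504), np.float64(292.1538237172935))
```

>>> step_arm:
  targets:
    - [-1,-1,2,0]
    - [-1,-1,3,0]
    - [-1,-1,3,0]

```text
time_s: 23.42
tool_pos: [0.4579, -0.2391, 0.2118]
orientation: [[-0.998, 0.063, 0.002], [0.063, 0.998, -0.0], [-0.002, -0.0, -1.0]]
contact_force: [5.3, -0.6, 6.0]
finger_gap: 0.0185
finger_force: 70.2
```

>>> step_arm:
  targets:
    - [0,0,0,0]
    - [0,0,0,0]
    - [0,0,0,0]
    - [0,0,-30,0]
    - [0,0,-80,0]
    - [0,0,-130,0]
    - [0,0,-150,0]
  hand: 36

```text
time_s: 24.3
tool_pos: [0.4575, -0.2397, 0.3639]
orientation: [[-0.998, 0.064, 0.003], [0.064, 0.998, -0.001], [-0.003, -0.001, -1.0]]
contact_force: [-0.1, -0.3, 0.5]
finger_gap: 0.036
finger_force: 0.0
```

```bash
python3 -c "
from h import *
w=snap('wrist','w13.png')
to((.496,.2718,.33),np.pi+.01)
for k in('red','blue'): print(k,[b for b in blobs(w['image'],k,60)])
X=np.array((.998,-.0635,0))
for m in(np.array((.4713,-.2389,.177)),np.array((.4675,-.3087,.177))):
  print(proj(w,m+.015*X),[proj(w,m-.0155*X+[0,0,h]) for h in(.0,.043)])
"
```

```text
t 24.35 pos [ 0.4576 -0.2398  0.3651] th 3.0778 F [0.1 0.  1.2] gap 0.0354 ff 0.0 q [-0.48  0.26  0.33  1.63 -0.   -0.42]
  move [ -5.5 513.   34.3] turn -0.074
red [([150, 0, 46, 24, 214], [175.66, 9.71]), ([347, 29, 61, 15, 355], [375.76, 34.89]), ([344, 63, 58, 10, 326], [372.72, 67.92]), ([301, 156, 14, 7, 83], [307.86, 159.08]), ([324, 156, 14, 7, 83], [330.04, 159.16]), ([308, 175, 23, 56, 781], [319.53, 197.65])]
blue [([246, 156, 17, 7, 82], [254.23, 159.13]), ([269, 156, 15, 7, 83], [276.05, 159.17]), ([235, 175, 27, 57, 818], [249.03, 197.26])]
(np.float64(320.32111857172964), np.float64(207.86577300314744)) [(np.float64(320.36872828940625), np.float64(177.94323969534628)), (np.float64(320.6076749334408), np.float64(190.19898233984256))]
(np.float64(249.93157253739037), np.float64(208.47089410511973)) [(np.float64(247.92659189576995), np.float64(178.59238734428112)), (np.float64(237.59435647032606), np.float64(190.93047320467957))]
```

View pics/w13.png

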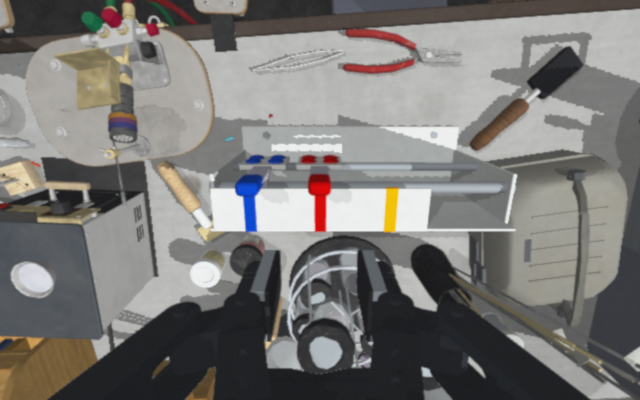

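Both samples hang. Red is in line with its mark (column 320); blue's block (~249) sits slightly off where it should be seen from here, so I'll measure it.

```bash
cat >> h.py <<'E'
RED=np.array((.4713,-.2389,.15));BLU=np.array((.4675,-.3087,.15));AMB=np.array((.4764,-.1692,.15));X=np.array((.998,-.0635,0))
def chk(w,ks=('amber','red','blue')):
    # rail position of each block: front-face/top blob rows above hood, cast on plane through block's x and on top height
    M=dict(amber=AMB,red=RED,blue=BLU)
    hsv=cv2.cvtColor(w['image'],cv2.COLOR_BGR2HSV)
    for k in ks:
        m=M[k]; g=m-.0155*X+[0,0,.070-.004]
        u,v=proj(w,m-.0155*X+[0,0,.056]); 
        for s,p in blobs(w['image'],k,100):
            if abs(p[0]-u)<60 and abs(p[1]-v)<40:
                l,t,W,H,_=s
                im=w['image'][t:t+H,l:l+W].astype(int)
                H2=hsv[t:t+H,l:l+W]
                mk=(H2[...,1]>130)
                for r in range(0,min(H,24),3):
                    c=np.where(mk[r])[0]
                    if len(c): print(k,'row',t+r,'cols',l+c[0],l+c[-1])
        for z in(.034,.056,.070):
            print('  exp z',z,[np.round(proj(w,m+s*X+y*np.array((.0635,.998,0))+[0,0,z]),1).tolist() for s in(-.022,-.009) for y in(-.01,.01)])
E
python3 -c "
from h import *
chk(robot.camera('wrist'),('red','blue'))"
```

```text
red row 174 cols 312 327
red row 177 cols 310 329
red row 180 cols 309 329
red row 183 cols 309 330
red row 186 cols 309 330
red row 189 cols 309 330
red row 192 cols 310 329
red row 195 cols 315 325
  exp z 0.034 [[309.9, 172.3], [331.2, 172.3], [310.1, 185.7], [331.0, 185.7]]
  exp z 0.056 [[309.3, 178.0], [332.1, 178.0], [309.4, 192.2], [331.9, 192.2]]
  exp z 0.07 [[308.9, 182.0], [332.7, 182.0], [309.0, 196.8], [332.5, 196.8]]
blue row 175 cols 244 260
blue row 178 cols 240 262
blue row 181 cols 238 262
blue row 184 cols 236 262
blue row 187 cols 236 260
blue row 190 cols 237 258
blue row 193 cols 238 256
blue row 196 cols 244 254
  exp z 0.034 [[235.8, 173.0], [257.0, 173.0], [236.8, 186.3], [257.8, 186.3]]
  exp z 0.056 [[229.8, 178.7], [252.6, 178.7], [231.0, 192.9], [253.5, 192.9]]
  exp z 0.07 [[225.6, 182.7], [249.4, 182.7], [226.9, 197.5], [250.4, 197.5]]
```

Blue sits roughly 6–8 mm left of its mark, so something moved it after I released it. With the gripper centred on the mark, closing on the block will recentre it.

```bash
python3 -c "
from h import *
to((.4675-.0155+.0015,-.3089,.2125),np.pi-.0635)"
```

```text
t 24.4 pos [ 0.4577 -0.2398  0.3632] th 3.0778 F [ 0.6 -0.5 -0.5] gap 0.0359 ff 0.0 q [-0.48  0.26  0.32  1.63 -0.   -0.42]
  move [  0.2 -69.  150.8] turn -0.0
```

>>> step_arm:
  targets:
    - [0,-40,0,0]
    - [0,-69,0,0]
    - [0,-69,0,0]
    - [0,-69,50,0]
    - [0,-69,100,0]
    - [0,-69,135,0]
    - [0,-69,151,0]
    - [0,-69,151,0]
  hand: 50

```text
time_s: 25.4
tool_pos: [0.452, -0.3072, 0.2089]
orientation: [[-0.998, 0.063, -0.002], [0.063, 0.998, 0.002], [0.002, 0.002, -1.0]]
contact_force: [0.1, -0.3, 0.7]
finger_gap: 0.0503
finger_force: 0.0
```

>>> step_arm:
  targets:
    - [0,0,0,0]
    - [0,0,0,0]
    - [0,0,0,0]
    - [0,0,0,0]
    - [0,0,0,0]
  hand: 5
  force: 40

```text
time_s: 26.02
tool_pos: [0.4532, -0.3086, 0.2111]
orientation: [[-0.998, 0.064, 0.001], [0.064, 0.998, -0.001], [-0.001, -0.001, -1.0]]
contact_force: [-0.4, 0.5, 7.0]
finger_gap: 0.019
finger_force: 40.9
```

```bash
python3 -c "
from h import *
w=snap('wrist','w14.png')
to((.4675-.0155+.0015,-.3089,.2125),np.pi-.0635)
print(blobs(w['image'],'blue',100));print(blobs(w['image'],'red',60))
print(proj(w,BLU+.025*X+[0,0,.027]),proj(w,BLU-.0155*X+[0,0,.070]))"
```

```text
t 26.07 pos [ 0.4532 -0.3086  0.2111] th 3.0778 F [0.3 1.3 6.6] gap 0.0193 ff 40.9 q [-0.6   0.32  0.01  1.26  0.   -0.53]
  move [-0.4 -0.3 -1.4] turn -0.0
[([327, 187, 24, 19, 334], [337.78, 196.01]), ([291, 188, 24, 19, 334], [302.81, 197.45]), ([295, 247, 48, 88, 3013], [318.57, 284.42])]
[([439, 0, 102, 28, 921], [489.52, 7.77]), ([520, 43, 16, 12, 99], [527.89, 48.14]), ([431, 48, 88, 15, 809], [474.2, 55.59]), ([380, 189, 30, 18, 329], [394.32, 197.51]), ([413, 189, 33, 18, 331], [429.18, 197.58]), ([384, 229, 17, 13, 138], [391.72, 235.13]), ([436, 245, 75, 68, 3429], [469.22, 276.44])]
(np.float64(319.91585663538206), np.float64(313.614656887533)) (np.float64(320.4585280562945), np.float64(295.2026336580969))
```

>>> step_arm:
  targets:
    - [0,0,0,0]
    - [0,0,0,0]
    - [0,0,0,0]
    - [0,0,0,0]
    - [0,0,-40,0]
    - [0,0,-90,0]
    - [0,0,-140,0]
    - [0,0,-150,0]
    - [0,0,-150,0]
  hand: 44

```text
time_s: 27.2
tool_pos: [0.453, -0.3085, 0.3602]
orientation: [[-0.998, 0.064, 0.0], [0.064, 0.998, -0.0], [-0.0, -0.0, -1.0]]
contact_force: [0.3, 0.4, -0.3]
finger_gap: 0.0438
finger_force: 0.0
```

```bash
python3 -c "
from h import *
w=snap('wrist','w15.png')
to((.496,.2718,.33),np.pi+.01)
chk(w,('red','blue'))"
```

```text
t 27.25 pos [ 0.4528 -0.3083  0.3593] th 3.0778 F [ 0.3  0.6 -1.3] gap 0.0436 ff 0.0 q [-0.6   0.34  0.41  1.65  0.   -0.53]
  move [ -6.2 581.7  29.6] turn -0.074
red row 176 cols 387 401
red row 179 cols 384 405
red row 182 cols 385 409
red row 185 cols 384 412
red row 188 cols 386 412
red row 191 cols 387 411
red row 194 cols 386 410
red row 197 cols 386 396
  exp z 0.034 [[383.8, 174.3], [405.4, 174.3], [383.0, 187.9], [404.3, 187.9]]
  exp z 0.056 [[388.6, 180.1], [411.7, 180.1], [387.6, 194.5], [410.5, 194.5]]
  exp z 0.07 [[392.0, 184.3], [416.2, 184.3], [391.0, 199.3], [414.9, 199.3]]
blue row 176 cols 312 327
blue row 179 cols 310 329
blue row 182 cols 310 330
blue row 185 cols 309 331
blue row 188 cols 309 331
blue row 191 cols 309 330
blue row 194 cols 310 330
blue row 197 cols 314 324
  exp z 0.034 [[308.5, 175.0], [330.0, 175.0], [308.6, 188.5], [329.9, 188.5]]
  exp z 0.056 [[307.8, 180.9], [330.9, 180.9], [307.9, 195.3], [330.7, 195.2]]
  exp z 0.07 [[307.3, 185.0], [331.5, 185.0], [307.4, 200.1], [331.3, 200.0]]
```

View pics/w15.png

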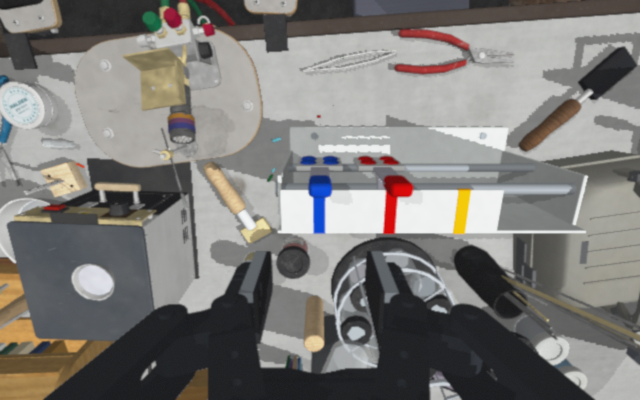

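Blue (320) and red (398) both hang in line with their marks; any red offset is 3 mm or less. Next is amber.

>>> step_arm:
  targets:
    - [-1,60,0,0]
    - [-1,120,0,0]
    - [-2,180,0,-0.03]
    - [-3,240,0,-0.05]
    - [-4,300,0,-0.074]
    - [-4,360,0,-0.074]
    - [-5,420,0,-0.074]
    - [-5,480,0,-0.074]
    - [-6,540,10,-0.074]
    - [-6,582,30,-0.074]
    - [-6,582,30,-0.074]
    - [-6,582,30,-0.074]
  hand: 50

```text
time_s: 28.75
tool_pos: [0.4955, 0.2716, 0.3294]
orientation: [[-1.0, -0.01, -0.002], [-0.01, 1.0, -0.001], [0.002, -0.001, -1.0]]
contact_force: [-0.1, -0.6, -1.2]
finger_gap: 0.0498
finger_force: 0.0
```

```bash
python3 -c "
from h import *
w=snap('wrist','w16.png')
x=.497
to((x,.2718,.163),np.pi+.01)
print([b for b in blobs(w['image'],'amber',100)])
g=.159
print([np.round(proj(w,p),1).tolist() for p in((x-.0065,.2818,g-.022),(x+.0065,.2818,g+.014),(x+.0065,.2618,g+.014))])
"
```

```text
t 28.8 pos [0.4957 0.2713 0.33  ] th -3.1319 F [ 0.2 -1.   0.3] gap 0.05 ff 0.0 q [ 0.5   0.36  0.38  1.58 -0.    0.49]
  move [ -1.4   0.6 167. ] turn -0.0
[([306, 174, 24, 22, 463], [317.72, 185.12])]
[[329.0, 174.3], [329.9, 197.8], [307.4, 197.5]]
```

>>> step_arm:
  targets:
    - [-1,0,50,0]
    - [-1,0,100,0]
    - [-1,0,150,0]
    - [-1,0,167,0]
    - [-1,0,167,0]
    - [-1,0,167,0]

```text
time_s: 29.55
tool_pos: [0.4976, 0.2718, 0.1647]
orientation: [[-1.0, -0.009, 0.002], [-0.009, 1.0, 0.001], [-0.002, 0.001, -1.0]]
contact_force: [-0.6, 0.6, 0.9]
finger_gap: 0.0497
finger_force: 0.0
```

>>> step_arm:
  targets:
    - [0,0,0,0]
    - [0,0,0,0]
    - [0,0,0,0]
    - [0,0,0,0]
  hand: 5
  force: 70

```text
time_s: 30.05
tool_pos: [0.4974, 0.2721, 0.1642]
orientation: [[-1.0, -0.01, 0.002], [-0.01, 1.0, 0.0], [-0.002, 0.0, -1.0]]
contact_force: [-0.2, -2.0, 7.6]
finger_gap: 0.0188
finger_force: 68.2
```

>>> step_arm:
  targets:
    - [0,0,-20,0]
    - [0,0,-45,0]
    - [0,0,-90,0]
    - [0,0,-145,0]
    - [0,0,-200,0]
    - [0,0,-215,0]
    - [0,0,-215,0]

```text
time_s: 30.92
tool_pos: [0.4973, 0.2724, 0.3792]
orientation: [[-1.0, -0.01, 0.002], [-0.01, 1.0, 0.001], [-0.002, 0.001, -1.0]]
contact_force: [0.1, 0.8, -1.4]
finger_gap: 0.0184
finger_force: 68.7
```

```bash
python3 -c "
from h import *
w=snap('wrist','w17.png')
to((.4655,-.0880,.37),np.pi-.0635)
print([b for b in blobs(w['image'],'amber',200)])
"
```

```text
t 30.98 pos [0.497  0.2722 0.378 ] th -3.1313 F [-0.5 -0.  -3.1] gap 0.0184 ff 68.7 q [0.5  0.4  0.55 1.72 0.   0.49]
  move [  35.2 -359.9    7.9] turn 0.074
[([287, 179, 25, 22, 408], [299.68, 190.03]), ([323, 180, 26, 21, 407], [335.29, 190.26]), ([296, 246, 45, 60, 2467], [318.21, 276.56])]
```

>>> step_arm:
  targets:
    - [6,-60,5,0.03]
    - [12,-120,5,0.07]
    - [18,-180,5,0.074]
    - [24,-240,5,0.074]
    - [30,-300,5,0.074]
    - [35,-345,5,0.074]
    - [35,-360,5,0.074]
    - [35,-360,5,0.074]
    - [35,-360,5,0.074]

```text
time_s: 32.1
tool_pos: [0.4655, -0.0872, 0.3729]
orientation: [[-0.998, 0.063, -0.001], [0.063, 0.998, 0.0], [0.001, 0.0, -1.0]]
contact_force: [-0.3, 0.2, -1.9]
finger_gap: 0.0187
finger_force: 69.3
```

```bash
python3 -c "
from h import *
w=snap('wrist','w18.png')
to((.4662,-.0880,.217),np.pi-.0635)
print([b for b in blobs(w['image'],'amber',200)])
"
```

```text
t 32.15 pos [ 0.4656 -0.0871  0.373 ] th 3.0792 F [-0.2  0.1 -2.2] gap 0.0185 ff 69.3 q [-0.19  0.18  0.24  1.63  0.   -0.12]
  move [ -0.7  -0.9 156. ] turn 0.001
[([287, 180, 25, 21, 404], [299.64, 190.2]), ([323, 180, 26, 21, 412], [335.18, 190.28]), ([232, 187, 14, 44, 461], [238.52, 208.39]), ([297, 246, 44, 61, 2441], [318.43, 276.83])]
```

>>> step_arm:
  targets:
    - [-1,-1,50,0]
    - [-1,-1,90,0]
    - [-1,-1,120,0]
    - [-1,-1,135,0]
    - [-1,-1,145,0]
    - [-1,-1,152,0]
    - [-1,-1,156,0]
    - [-1,-1,158,0]
    - [-1,-1,158,0]

```text
time_s: 33.28
tool_pos: [0.4666, -0.0894, 0.2155]
orientation: [[-0.998, 0.064, 0.0], [0.064, 0.998, -0.0], [-0.0, -0.0, -1.0]]
contact_force: [-0.0, 1.0, -1.2]
finger_gap: 0.0185
finger_force: 69.2
```

>>> step_arm:
  targets:
    - [0,0,1,0]
    - [0,0,2,0]
    - [0,0,2,0]

```text
time_s: 33.65
tool_pos: [0.4669, -0.0894, 0.2136]
orientation: [[-0.998, 0.064, 0.001], [0.064, 0.998, -0.0], [-0.001, -0.0, -1.0]]
contact_force: [3.3, 0.3, 0.9]
finger_gap: 0.0183
finger_force: 69.6
```

>>> step_arm:
  targets:
    - [-1,0,-1,0]
    - [-1,-20,-1,0]
    - [-1,-45,-1,0]
    - [-1,-65,-1,0]
    - [-1,-76,-1,0]
    - [-1,-80,-1,0]
    - [-1,-80,-1,0]
    - [-1,-80,-1,0]

```text
time_s: 34.65
tool_pos: [0.4624, -0.1687, 0.2143]
orientation: [[-0.998, 0.063, -0.0], [0.063, 0.998, 0.0], [0.0, 0.0, -1.0]]
contact_force: [-1.0, 0.3, -0.9]
finger_gap: 0.0184
finger_force: 69.3
```

>>> step_arm:
  targets:
    - [-1,0,2,0]
    - [-1,0,3,0]
    - [-1,0,3,0]

```text
time_s: 35.02
tool_pos: [0.4638, -0.1691, 0.2115]
orientation: [[-0.998, 0.063, 0.001], [0.063, 0.998, 0.0], [-0.001, 0.0, -1.0]]
contact_force: [3.9, 0.9, -0.7]
finger_gap: 0.0183
finger_force: 69.4
```

```bash
python3 -c "
from h import *
w=snap('wrist','w19.png')
to((AMB-.0155*X)[:2].tolist()+[.212],np.pi-.0635)
print([b for b in blobs(w['image'],'amber',60)])
print(proj(w,AMB+.025*X+[0,0,.027]),proj(w,AMB-.0155*X+[0,0,.07]))
"
```

```text
t 35.08 pos [ 0.4637 -0.1692  0.2115] th 3.078 F [ 3.5  0.7 -0.4] gap 0.0184 ff 69.5 q [-0.35  0.21 -0.13  1.23  0.   -0.29]
  move [ 2.8  0.8 -0.5] turn -0.0
[([287, 181, 25, 21, 396], [299.79, 190.95]), ([323, 181, 26, 21, 410], [335.32, 191.14]), ([297, 246, 44, 88, 2855], [319.0, 285.26])]
(np.float64(319.8259345632406), np.float64(310.7004991172396)) (np.float64(320.44082161122685), np.float64(291.0346520331335))
```

>>> step_arm:
  targets:
    - [1,0,1,0]
    - [1,0,2,0]
    - [1,0,2,0]

```text
time_s: 35.45
tool_pos: [0.4635, -0.1693, 0.2109]
orientation: [[-0.998, 0.064, 0.004], [0.064, 0.998, -0.001], [-0.004, -0.0, -1.0]]
contact_force: [2.3, 3.2, 18.8]
finger_gap: 0.019
finger_force: 72.1
```

>>> step_arm:
  targets:
    - [0,0,0,0]
    - [0,0,0,0]
    - [0,0,0,0]
    - [0,0,-30,0]
    - [0,0,-80,0]
    - [0,0,-130,0]
    - [0,0,-150,0]
    - [0,0,-150,0]
  hand: 36

```text
time_s: 36.45
tool_pos: [0.4629, -0.1694, 0.3604]
orientation: [[-0.998, 0.064, 0.002], [0.064, 0.998, -0.001], [-0.002, -0.001, -1.0]]
contact_force: [0.9, 0.5, -0.5]
finger_gap: 0.0363
finger_force: 0.0
```

```bash
python3 -c "
from h import *
w=snap('wrist','w20.png')
to((.395,.2695,.34),np.pi/2+.01)
chk(w)"
```

```text
t 36.5 pos [ 0.4625 -0.1693  0.3591] th 3.0777 F [ 0.5  1.1 -0.4] gap 0.0359 ff 0.0 q [-0.35  0.21  0.24  1.6  -0.   -0.29]
  move [ 95.4 433.6  19.1] turn 1.497
amber row 174 cols 311 326
amber row 177 cols 309 328
amber row 180 cols 308 329
amber row 183 cols 307 330
amber row 186 cols 307 330
amber row 189 cols 308 329
amber row 192 cols 308 329
amber row 195 cols 314 325
  exp z 0.034 [[308.9, 173.7], [330.5, 173.7], [309.1, 187.2], [330.4, 187.2]]
  exp z 0.056 [[308.2, 179.5], [331.4, 179.5], [308.4, 193.9], [331.2, 193.9]]
  exp z 0.07 [[307.7, 183.6], [332.0, 183.6], [307.9, 198.7], [331.8, 198.7]]
red row 175 cols 234 251
red row 178 cols 230 252
red row 181 cols 227 251
red row 184 cols 224 252
red row 187 cols 224 252
red row 190 cols 225 252
red row 193 cols 226 252
red row 196 cols 242 252
  exp z 0.034 [[233.6, 173.0], [255.1, 173.0], [234.7, 186.6], [255.9, 186.6]]
  exp z 0.056 [[227.4, 178.8], [250.5, 178.7], [228.6, 193.2], [251.5, 193.2]]
  exp z 0.07 [[223.0, 182.8], [247.2, 182.8], [224.3, 197.9], [248.2, 197.9]]
blue row 175 cols 159 176
blue row 178 cols 153 178
blue row 181 cols 146 178
blue row 184 cols 143 178
blue row 187 cols 143 178
blue row 190 cols 143 179
blue row 193 cols 144 179
blue row 196 cols 170 180
  exp z 0.034 [[158.3, 173.7], [179.9, 173.7], [160.3, 187.2], [181.6, 187.2]]
  exp z 0.056 [[146.7, 179.5], [169.8, 179.5], [149.0, 193.9], [171.8, 193.9]]
  exp z 0.07 [[138.3, 183.6], [162.6, 183.6], [140.9, 198.7], [164.8, 198.7]]
```

View pics/w20.png

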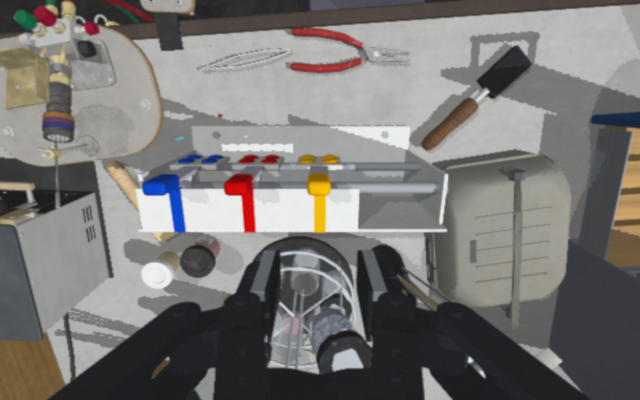

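All three hang in line with their own marks: amber 319, red 239 and blue 161, each consistent with the hood bands. Next I shut the drawer.

>>> step_arm:
  targets:
    - [0,60,0,0.15]
    - [20,120,0,0.3]
    - [40,180,0,0.5]
    - [55,240,0,0.7]
    - [70,300,0,0.9]
    - [85,360,0,1.1]
    - [95,420,0,1.3]
    - [95,434,0,1.45]
    - [95,434,0,1.497]
    - [95,434,0,1.497]
    - [95,434,0,1.497]
    - [95,434,0,1.497]
  hand: 34

```text
time_s: 38.0
tool_pos: [0.3951, 0.2697, 0.3588]
orientation: [[-0.011, 1.0, -0.001], [1.0, 0.011, -0.001], [-0.001, -0.001, -1.0]]
contact_force: [-0.5, 0.1, -0.4]
finger_gap: 0.0339
finger_force: 0.0
```

```bash
python3 -c "
from h import *
w=robot.camera('wrist'); snap('wrist','w21.png')
to((.395,.2695,.18),np.pi/2+.01)
for p in((.395,.3115,.18),(.395,.2695,.18),(.395,.2275,.18)): print(np.round(proj(w,p)))
g=cv2.cvtColor(w['image'],cv2.COLOR_BGR2GRAY)
v=int(proj(w,(.395,.2695,.18))[1]); print(v,g[v,290:350:2])
"
```

```text
t 38.1 pos [0.3952 0.2697 0.3591] th 1.5813 F [ 0.1  0.3 -0.1] gap 0.0339 ff 0.0 q [0.6  0.18 0.2  1.6  0.   2.16]
  move [ -0.2  -0.2 179.1] turn 0.001
[319. 137.]
[319. 182.]
[318. 224.]
181 [218 219 219 218 217 217 218 218 219 217 218 210 135 151 168 174 162 139
 145 144 145 144 144 143 143 143 141 139  87  65]
```

View pics/w21.png

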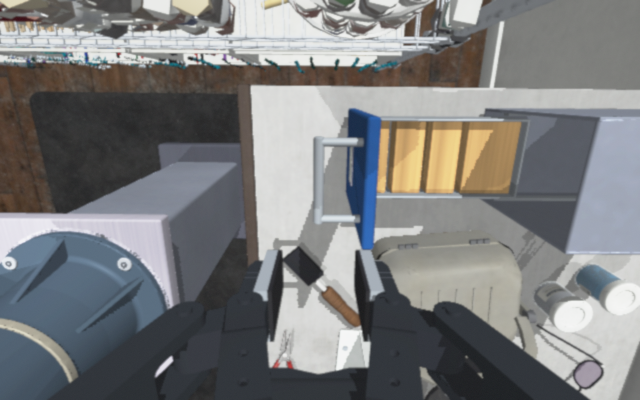

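The wrist view shows an empty drawer, with the bar at column 319, rows 137–224, right under the gripper. I go down, grip it and push.

>>> step_arm:
  targets:
    - [0,0,60,0]
    - [0,0,120,0]
    - [0,0,165,0]
    - [0,0,179,0]
    - [0,0,179,0]
    - [0,0,179,0]

```text
time_s: 38.85
tool_pos: [0.3961, 0.2706, 0.1821]
orientation: [[-0.01, 1.0, 0.002], [1.0, 0.01, 0.001], [0.001, 0.002, -1.0]]
contact_force: [-0.9, 0.2, 0.7]
finger_gap: 0.0336
finger_force: 0.0
```

>>> step_arm:
  targets:
    - [0,0,0,0]
    - [0,0,0,0]
    - [0,0,0,0]
    - [0,0,0,0]
  hand: 0
  force: 60

```text
time_s: 39.35
tool_pos: [0.3958, 0.2703, 0.1815]
orientation: [[-0.01, 1.0, 0.002], [1.0, 0.01, 0.001], [0.001, 0.002, -1.0]]
contact_force: [-0.4, -0.1, 8.4]
finger_gap: 0.0076
finger_force: 58.6
```

>>> step_arm:
  targets:
    - [0,25,0,0]
    - [0,55,0,0]
    - [0,85,0,0]
    - [0,115,0,0]
    - [0,140,0,0]
    - [0,160,0,0]
    - [0,172,0,0]
    - [0,177,0,0]
    - [0,178,0,0]
    - [0,178,0,0]

```text
time_s: 40.6
tool_pos: [0.5723, 0.2713, 0.1815]
orientation: [[-0.01, 1.0, -0.001], [1.0, 0.01, -0.0], [-0.0, -0.001, -1.0]]
contact_force: [-13.4, -6.0, 15.2]
finger_gap: 0.0078
finger_force: 60.6
```

>>> step_arm:
  targets:
    - [0,1,0,0]
    - [0,1,0,0]

```text
time_s: 40.85
tool_pos: [0.5724, 0.2713, 0.1815]
orientation: [[-0.01, 1.0, -0.003], [1.0, 0.01, -0.0], [-0.0, -0.003, -1.0]]
contact_force: [-19.7, -6.4, 19.3]
finger_gap: 0.0079
finger_force: 61.0
```

>>> step_arm:
  targets:
    - [0,0,0,0]
    - [0,0,0,0]
    - [0,0,0,0]
    - [0,0,-50,0]
    - [0,0,-110,0]
    - [0,0,-180,0]
    - [-60,-60,-180,0]
    - [-120,-120,-180,0]
    - [-120,-120,-180,0]
  hand: 34

```text
time_s: 41.98
tool_pos: [0.4541, 0.1493, 0.3607]
orientation: [[-0.01, 1.0, 0.001], [1.0, 0.01, 0.0], [0.0, 0.001, -1.0]]
contact_force: [-0.3, -0.1, 0.4]
finger_gap: 0.0337
finger_force: 0.0
```

```bash
python3 -c "
from h import *
c=snap('top','t22.png')
o=cv2.resize(c['image'][80:300,150:450],(780,572),interpolation=2); cv2.imwrite('pics/t22c.png',o)
for k in('amber','red','blue'): print(k,[b for b in blobs(c['image'],k,20) if b[1][0]>300 and b[1][0]<430 and 190<b[1][1]<260])
for n,m in(('amber',AMB),('red',RED),('blue',BLU)): print(n,np.round(proj(c,m-.0155*X+[0,0,.07]),1),np.round(proj(c,m-.0155*X+[0,0,.034]),1),np.round(proj(c,m+.03*X+[0,0,.027]),1))
to((.45,.15,.36),np.pi/2)
"
```

```text
amber [([356, 219, 9, 26, 112], [359.84, 232.92])]
red [([385, 222, 4, 17, 55], [386.69, 230.25]), ([384, 240, 9, 6, 43], [388.14, 242.42])]
blue [([413, 224, 3, 17, 51], [414.0, 232.0]), ([412, 242, 9, 6, 45], [415.67, 244.36])]
amber [360.5 238.7] [359.1 239.6] [359.9 222.1]
red [389.1 241.3] [386.6 242. ] [387.  224.5]
blue [417.8 243.3] [414.2 244. ] [414.2 226.4]
t 42.02 pos [0.451  0.1466 0.3616] th 1.5798 F [ 2.7 -0.   5.8] gap 0.034 ff 0.0 q [ 0.31  0.17  0.2   1.6  -0.    1.88]
  move [ 3.5 -1.   1.6] turn 0.009
```

View pics/t22c.png

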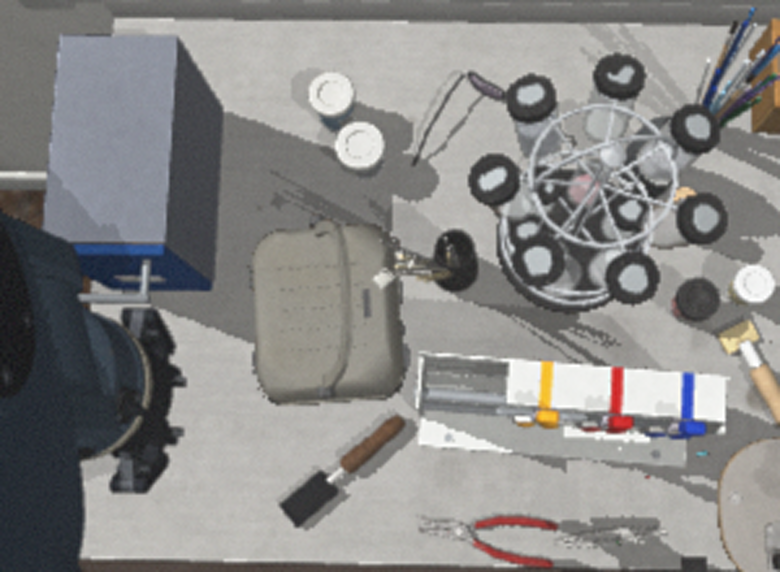

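The top view shows the cabinet shut, with the blue front edge back at its starting row. All three blocks sit at their marks, at (359.8), (388.1) and (415.7) as expected, and the bystanders are unmoved. I let it settle and hand in.

>>> step_arm:
  targets:
    - [0,0,0,0]
    - [0,0,0,0]
    - [0,0,0,0]
    - [0,0,0,0]

```text
time_s: 42.52
tool_pos: [0.4558, 0.151, 0.3599]
orientation: [[-0.011, 1.0, -0.001], [1.0, 0.011, -0.0], [-0.0, -0.001, -1.0]]
contact_force: [-0.5, 0.2, -0.5]
finger_gap: 0.0342
finger_force: 0.0
```

```bash
python3 -c "
from h import *
c=robot.camera('top')
for k in('amber','red','blue'): print(k,[b for b in blobs(c['image'],k,20) if 300<b[1][0]<430 and 190<b[1][1]<260])
print(robot.job_done())"
```

```text
amber [([356, 219, 9, 26, 112], [359.84, 232.92])]
red [([385, 222, 4, 17, 55], [386.69, 230.25]), ([384, 240, 9, 6, 44], [388.07, 242.36])]
blue [([413, 224, 3, 17, 51], [414.0, 232.0]), ([412, 242, 9, 6, 44], [415.73, 244.5])]
the job is handed in; nothing more can be done
None
```

I handed the job in at about 42.5 s: the camera views show the amber, red and blue samples hanging at their own marks, the drawer shut and the bystanders in place, but the hand-in returned no verdict.

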